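# Nest the pastry cutters in their storage blocks

## Robot

A 6-joint arm with a two-finger parallel gripper is mounted at the origin on the work surface. World frame = base frame: x ahead of the robot, y to its left, z up, the work surface at z = 0. Lengths are in mm, angles in rad, forces in N, time in s.
With the tool pointing down it reaches from about 225 to 875 mm from the base axis. Payload 3.4 kg.
Tool frame: the origin (TCP) lies midway between the tips of the shut fingers; the grasp point (between the pads) lies 19 mm behind it; z points along the fingers, y is the line along which they close (so a half turn about z gives the same grasp; the last joint's range is limited). The gripper opens to 85 mm and grips with 20 to 120 N. Pads are 22 mm wide; open, the fingers measure 114 mm over their backs; the gripper's body (76 mm by 85 mm) begins 54 mm behind the grasp point. The pads swing forward as they close: fully open they stand 13 mm farther back than shut.
Start: joints at [-1.338, 0.276, 1.505, -0, 1.361, -0.121], TCP at [199.218, -539.421, 231.328] pointing down, gripper open.
Joint ranges: [-2.89, 2.89], [-0.75, 2.08], [0.22, 2.7], [-1.18, 4.32], [0.11, 2.71], [-2.7, 2.7]. Speed limits (rad/s): [2.57, 2.57, 3.14, 3.14, 3.14, 3.14].

## Interface

Orientations are given as a rotation vector (axis times angle).
In Python, from bench import readout, eyes, finish_job gives the robot as it stands.
- The arm moves only by the tool play_rows, never from a script. Its argument "moves" is a list of rows, each a list of 3 entries, a list of its own where there are three numbers: the closure, from 0 (fully open) to 1 (shut), then the shift along the tool's x, y, z in units of 25 mm (1.0 is 25 mm), then the turn, a rotation vector about the tool's x, y, z in units of 8 degrees (1.0 is 8 degrees). In form: [[jaw, [x, y, z], [rx, ry, rz]], ...]. A call has 1 to 12 rows; each row is the pose to reach, as a shift and turn from the pose commanded when the call began, along the tool's axes at that moment; what a row does not reach only later rows make up. A row lasts 1/8 s, in which the tool goes at most 62.5 mm and 10.7 degrees, less where a joint would pass 70% of its speed; a pose out of reach is approached as far as the arm can. A call with a gripper value outside its range is refused whole. The fingers move at their own pace and stop on an object; the grip force is fixed at half the most. Time passes only in rows, so rows that repeat a pose let the fingers close. It gives the time, the measured TCP pose, the force, the opening and the grip force at its end, in the units of the state.
- readout.state(): the state, without advancing time (a new reading comes with each control period).
- eyes.snapshot(name): name is "scene" or "side" or "wrist"; returns the picture (384x512x3 uint8, red, green, blue); there is no depth.
- eyes.camera_info(name): a dict with "mtx" (3x3 intrinsics, pixels), "eye" and "orientation" of the camera in the world. Camera axes: x right, y down, z forward; pixel columns grow to the right and rows downward; lengths in mm; the calibration is good to about 2 mm. A picture is of the moment at which its call begins: read the wrist's pose just before it. camera_info takes no time and is no camera call; for the wrist camera it gives the pose at the moment of the call.
- finish_job(): hands the job in; it is judged then, once.
The state is a dict: "clock": time; "joint_pos": joint angles; "joint_vel": joint speeds; "joint_torque": joint torques, N m; "tool_pos": TCP position; "orientation": TCP orientation; "contact_force": force on the tool from outside, world axes, zero at the start; "torque": the same for the moment, N m; "opening": finger opening in mm; "gripper_force": force on a finger pad.
Only numpy, scipy, OpenCV 4.12 (cv2) and the standard library are available. Lean on these libraries where they do the work, as an engineer would, in place of code of your own. Each camera call takes 0.05 s, during which the arm holds its last target. There are 200 camera calls.

## Task

Put the four pastry cutters away, upright, in the two wooden blocks, one after another: first the small round one in the middle of the round recess, then the large round one over it into the same recess, then the small square one in the middle of the square recess with its sides parallel to the recess, and last the large square one over it. Each must stand fully down on the floor of its recess and be let go of before you fetch the next; leave the bowl, jar and mug alone.

Things in the scene. Friction and masses are not known exactly. Their poses are not given: they have to be found in the camera images.
- round_small: Copper-coloured plain round pastry cutter, a short upright tube: outer diameter 36 mm, inner diameter 30 mm, wall 3 mm, 50 mm high, with a 4 mm rolled rim at the top. Stands rim up, open at both ends; origin at the centre of its underside, z up. 30 to 130 g. The smaller of the two round ones.
- round_large: Copper-coloured plain round pastry cutter, a short upright tube: outer diameter 60 mm, inner diameter 54 mm, wall 3 mm, 50 mm high, with a 4 mm rolled rim at the top. Stands rim up, open at both ends; origin at the centre of its underside, z up. 30 to 130 g. The larger of the two round ones; it fits over the small round cutter with 9 mm to spare all round.
- square_small: Copper-coloured square pastry cutter, a short upright square tube: 36 mm square outside, 30 mm inside, wall 3 mm, 50 mm high, with a 4 mm rolled rim at the top. Stands rim up, open at both ends; origin at the centre of its underside, z up. 30 to 130 g. x and y are square to its sides; it may be turned. The smaller of the two square ones.
- square_large: Copper-coloured square pastry cutter, a short upright square tube: 60 mm square outside, 54 mm inside, wall 3 mm, 50 mm high, with a 4 mm rolled rim at the top. Stands rim up, open at both ends; origin at the centre of its underside, z up. 30 to 130 g. x and y are square to its sides; it may be turned. The larger of the two square ones; it fits over the small square cutter with 9 mm to spare all round.
- round_block: Light wooden storage block, fixed to the bench, 110 x 110 mm and 18 mm high, with one round recess in the middle of its top: 66 mm across, 10 mm deep, edge chamfered 2 mm, flat grey floor 8 mm above the bench. Origin at the centre of the underside, below the recess's centre; z up, x and y square to the block's sides. The block may be turned. The large round cutter fits the recess with 3 mm to spare all round.
- square_block: Light wooden storage block, fixed to the bench, 110 x 110 mm and 18 mm high, with one square recess in the middle of its top: 66 x 66 mm across, 10 mm deep, edge chamfered 2 mm, flat grey floor 8 mm above the bench. Origin at the centre of the underside, below the recess's centre; z up, x and y square to the block's sides and of the recess. The block may be turned. The large square cutter fits with 3 mm to spare all round.
- bowl: Bystander: small steel bowl, 130 mm across, 55 mm high, loose; origin at the centre of its underside. Leave it alone.
- jar: Bystander: closed glass jar, 72 mm in diameter, 100 mm high, loose; origin at the centre of its underside. Leave it alone.
- mug: Bystander: white mug, 80 mm in diameter, 90 mm high, handle on its +y side, loose; origin at the centre of its underside. Leave it alone.
Things that resemble listed ones, but are neither listed nor needed, are in the scene too. What is shaped like the square_small but blue is not meant.

How it is judged (in metres and radians):
On the way, in this order (a step that is already met when the one before it is completed fails the run):
1. the small round cutter stands in the recess of the round block, on its floor, released (horizontal distance between round_small and round_block below 0.012 m and z of round_small in the frame of round_block between 0.004 and 0.011 m and angle between round_small's own z axis and vertical below 0.1 rad and contact force between the fingers and round_small below 0.2 N and linear speed of round_small below 0.03 m/s), for 0.2 s.
2. the large round cutter stands in the recess of the round block, on its floor, released (horizontal distance between round_large and round_block below 0.008 m and z of round_large in the frame of round_block between 0.004 and 0.011 m and angle between round_large's own z axis and vertical below 0.1 rad and contact force between the fingers and round_large below 0.2 N and linear speed of round_large below 0.03 m/s), for 0.2 s.
3. the small square cutter stands in the recess of the square block, on its floor, released (horizontal distance between square_small and square_block below 0.012 m and z of square_small in the frame of square_block between 0.004 and 0.011 m and angle between square_small's own z axis and vertical below 0.1 rad and (angle between the x axis of square_small and the x axis of square_block, either way round below 0.25 rad or angle between the x axis of square_small and the y axis of square_block, either way round below 0.25 rad) and contact force between the fingers and square_small below 0.2 N and linear speed of square_small below 0.03 m/s), for 0.2 s.
4. the large square cutter stands in the recess of the square block, on its floor, released (horizontal distance between square_large and square_block below 0.008 m and z of square_large in the frame of square_block between 0.004 and 0.011 m and angle between square_large's own z axis and vertical below 0.1 rad and (angle between the x axis of square_large and the x axis of square_block, either way round below 0.25 rad or angle between the x axis of square_large and the y axis of square_block, either way round below 0.25 rad) and contact force between the fingers and square_large below 0.2 N and linear speed of square_large below 0.03 m/s), for 0.2 s.
At the end, for the whole second after the job is handed in: Each cutter upright (0.1 rad) on the floor of its own-shape recess (under 3 mm above it), small ones within 12 mm and large ones within 8 mm of its centre, so each small one is inside its large one; squares parallel to the block within 0.25 rad; bystanders left; all released, at rest (all of step 1 and all of step 2 and all of step 3 and all of step 4); the robot touches nothing.
It fails at once if the bowl is shoved more than 20 mm or tipped (distance of bowl from where it was at the start of the episode above 0.02 m or angle between bowl's own z axis and vertical above 0.3 rad).
It fails at once if the jar is shoved more than 20 mm or tipped (distance of jar from where it was at the start of the episode above 0.02 m or angle between jar's own z axis and vertical above 0.3 rad).
It fails at once if the mug is shoved more than 20 mm or tipped (distance of mug from where it was at the start of the episode above 0.02 m or angle between mug's own z axis and vertical above 0.3 rad).
It also fails if it takes over 93 s, if anything falls off the work surface, if the arm or the gripper's body presses on something with over 40 N, if the wrist force passes 120 N, or if a joint passes its speed limit or range.

## Working session

There is one attempt and no reset: what is moved stays moved. The work goes in short steps, Python scripts to look and compute and a tool call to move; the robot and the scene stay as the last step left them, time stands still between calls to the robot, and variables do not carry over. Pictures are saved under pics/ and viewed, at most 14 in all, crops included, and the job is handed in when it is done.

Besides the shell and the picture viewer there is one more tool, called after ">>>" by a JSON object that holds its "fn" and its "kwargs", one argument or row to a line. play_rows: Moves the arm, as the interface text tells. Its arguments: {"type":"object","properties":{"moves":{"type":"array"}},"required":["moves"]}

```bash
mkdir -p pics; ls; python3 - <<'E'
from bench import readout, eyes
import cv2, numpy as np
s=readout.state(); print(s['clock'],s['tool_pos'],s['orientation'],s['opening'])
for n in ['scene','side','wrist']:
    c=eyes.camera_info(n); print(n,np.round(c['mtx'],1).tolist(),np.round(c['eye'],1),np.round(c['orientation'],3))
    im=eyes.snapshot(n); cv2.imwrite(f'pics/{n}0.png',im[:,:,::-1])
E
```

```text
pics
0.0 [ 199.09798706 -538.86079616  230.41778242] [-3.09071828e+00 -5.52580128e-01  1.74410827e-04] 85.19420132300496
scene [[390.3, 0.0, 259.0], [0.0, 390.3, 195.7], [0.0, 0.0, 1.0]] [1150.9  445.7 1228.4] [-1.238 -2.554  0.707]
side [[349.4, 0.0, 252.5], [0.0, 349.4, 186.2], [0.0, 0.0, 1.0]] [538.4 601.1 774.9] [-0.168  2.922 -1.044]
wrist [[304.6, 0.0, 255.6], [0.0, 304.6, 188.7], [0.0, 0.0, 1.0]] [ 276.4 -510.8  373.5] [ 2.348 -1.636 -0.27 ]
```

```bash
python3 - <<'E'
import cv2
for n in ['scene','side','wrist']:
    i=cv2.imread(f'pics/{n}0.png'); cv2.imwrite(f'pics/{n}0b.png',cv2.resize(i,(800,600),interpolation=cv2.INTER_CUBIC))
E
```

```text
(no output)
```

View pics/scene0b.png

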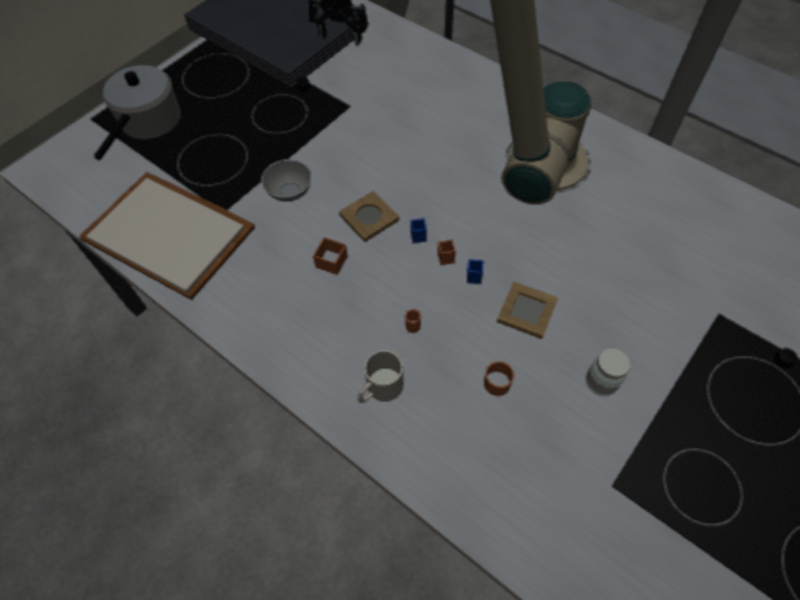

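View pics/side0b.png

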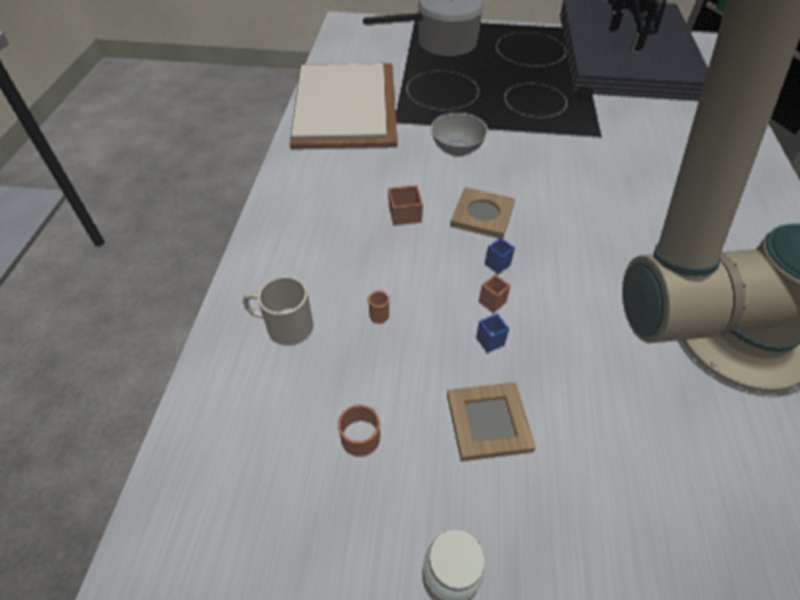

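The scene view shows the round block at (369,215), the square block at (528,310) and the copper cutters: small square (446,252), large square (330,256), small round (413,321) and large round (499,378). Blue decoys are at (419,231) and (475,271). The side view shows the same layout. Next I'll fit silhouettes in both views.

```bash
cat > h.py <<'E'
import cv2, numpy as np, json
from scipy.optimize import minimize
from scipy.spatial.transform import Rotation as R
from bench import readout, eyes
def proj(c,P):
    r=R.from_rotvec(c['orientation']).as_matrix(); q=(P-np.array(c['eye']))@r
    q=q@np.array(c['mtx']).T; return q[:,:2]/q[:,2:]
def outline(kind,w,z0,z1):
    if kind=='r': a=np.linspace(0,2*np.pi,40)[:-1]; b=np.c_[np.cos(a),np.sin(a)]*w/2
    else: b=np.array([[1,1],[1,-1],[-1,-1],[-1,1]])*w/2
    return np.vstack([np.c_[b,np.full(len(b),z)] for z in (z0,z1)])
S=6
def sil(c,pts,x,y,yaw):
    P=R.from_euler('z',yaw).apply(pts)+[x,y,0]
    h=cv2.convexHull(((proj(c,P)+.5)*S).astype(np.float32)).astype(np.int32)
    m=np.zeros((384*S,512*S),np.uint8); cv2.fillPoly(m,[h],1); return cv2.resize(m.astype(np.float32),(512,384),interpolation=cv2.INTER_AREA)
def blob(mask,uv,rad=45):
    mask=cv2.morphologyEx(mask.astype(np.uint8),cv2.MORPH_CLOSE,np.ones((3,3)))
    n,l,st,ce=cv2.connectedComponentsWithStats(mask)
    k=[i for i in range(1,n) if st[i,4]>25]; i=min(k,key=lambda i:np.hypot(*(ce[i]-uv)))
    h=cv2.convexHull(np.argwhere(l==i)[:,::-1].copy()); m=np.zeros(mask.shape,np.float32); cv2.fillPoly(m,[h],1); return m,ce[i]
def copper(im): 
    h=cv2.cvtColor(im,cv2.COLOR_RGB2HSV); return ((h[...,0]<11)|(h[...,0]>172))&(h[...,1]>95)&(h[...,2]>25)
def wood(im):
    h=cv2.cvtColor(im,cv2.COLOR_RGB2HSV); return (h[...,0]>=10)&(h[...,0]<26)&(h[...,1]>60)&(h[...,2]>60)
def fit(views,pts,p0,useyaw):
    def f(p):
        t=0
        for c,m in views:
            s=sil(c,pts,p[0],p[1],p[2] if useyaw else 0); t+=1-np.minimum(s,m).sum()/np.maximum(s,m).sum()
        return t
    best=None
    for y in ([0,.4,.8,1.2] if useyaw else [0]):
        p=np.array([p0[0],p0[1],y]); n=3 if useyaw else 2
        sx=np.vstack([p[:n]]+[p[:n]+np.eye(n)[i]*(12 if i<2 else .3) for i in range(n)])
        r=minimize(f,p[:n],method='Nelder-Mead',options=dict(initial_simplex=sx,xatol=.05,fatol=1e-4,maxiter=90))
        if best is None or r.fun<best.fun: best=r
    return best
def ray(c,uv,z):
    d=R.from_rotvec(c['orientation']).apply(np.linalg.inv(c['mtx'])@[uv[0],uv[1],1]); e=np.array(c['eye']); return e+d*(z-e[2])/d[2]
G={'round_small':('r',36,0,50,(413,321),(378,306)),'round_large':('r',60,0,50,(499,378),(360,430)),
 'square_small':('s',36,0,50,(446,252),(494,293)),'square_large':('s',60,0,50,(330,256),(406,204)),
 'round_block':('s',110,0,18,(369,215),(483,212)),'square_block':('s',110,0,18,(528,310),(490,420))}
E
cat > m.py <<'E'
from h import *
ims={n:(eyes.camera_info(n),cv2.imread(f'pics/{n}0.png')[:,:,::-1].copy()) for n in('scene','side')}
for k,g in G.items():
    V=[]
    for n,uv in zip(('scene','side'),g[4:]):
        c,im=ims[n]; m,ce=blob((wood if 'block' in k else copper)(im),np.array(uv)*.64); V.append((c,m))
        if n=='scene': p0=ray(c,ce,(g[2]+g[3])/2)
    pts=outline(*g[:4]); yw=g[0]=='s'
    out=[fit(v,pts,p0,yw) for v in (V,V[:1],V[1:])]
    print(k,[(np.round(r.x,2).tolist(),round(r.fun,3)) for r in out])
c,im=ims['scene']
for n,uv,z in [('blue1',(419,231),25),('blue2',(475,271),25),('mug',(384,375),45),('jar',(610,370),50),('bowl',(287,180),27)]: print(n,ray(c,np.array(uv)*.64,z).round())
E
python3 m.py
```

```text
round_small [([627.94, 28.33], np.float64(0.477)), ([625.49, 27.14], np.float64(0.197)), ([630.02, 24.43], np.float64(0.267))]
round_large [([625.82, 258.48], np.float64(0.262)), ([623.77, 258.17], np.float64(0.122)), ([627.33, 258.81], np.float64(0.134))]
square_small [([427.36, -25.99, 0.63], np.float64(0.454)), ([427.72, -25.54, 0.64], np.float64(0.144)), ([428.46, -28.36, 1.1], np.float64(0.268))]
square_large [([609.2, -239.85, 1.83], np.float64(0.277)), ([607.2, -240.98, 0.35], np.float64(0.103)), ([611.07, -240.24, 0.2], np.float64(0.142))]
round_block [([448.04, -256.74, -0.23], np.float64(0.21)), ([444.79, -260.18, 1.31], np.float64(0.114)), ([449.92, -255.48, 1.34], np.float64(0.083))]
square_block [([433.97, 211.08, 0.23], np.float64(0.142)), ([429.33, 210.2, 0.25], np.float64(0.075)), ([435.03, 211.27, 0.23], np.float64(0.044))]
blue1 [ 417. -116.   25.]
blue2 [430.  62.  25.]
mug [776.  69.  45.]
jar [475. 437.  50.]
bowl [ 499. -489.   27.]
```

```bash
cat >> h.py <<'E'
def pose():
    s=readout.state(); return s,np.array(s['tool_pos']),R.from_rotvec(s['orientation'])
def down(phi): return R.from_matrix(np.array([[np.cos(phi),np.sin(phi),0],[np.sin(phi),-np.cos(phi),0],[0,0,-1]]))
def go(*targets):
    s,p,r=pose(); print('t',round(s['clock'],2),'tcp',p.round(1),'phi',round(np.arctan2(*r.as_matrix()[[1,0],0]),3),'op',round(s['opening'],1),'F',np.round(s['contact_force'],1))
    for x,y,z,phi in targets:
        d=r.inv().apply(np.array([x,y,z])-p)/25; w=(r.inv()*down(phi)).as_rotvec(degrees=True)/8
        print((x,y,z,phi),'->',d.round(2).tolist(),w.round(2).tolist(),'dist',round(np.linalg.norm(d)*25))
def wrist(fn,mask,key,x,y,yaw=0,z0=None,z1=None,view=False):
    g=G[key]; c=eyes.camera_info('wrist'); im=eyes.snapshot('wrist')
    cv2.imwrite(f'pics/{fn}.png',im[:,:,::-1])
    zz=(g[2] if z0 is None else z0,g[3] if z1 is None else z1)
    pts=outline(g[0],g[1],*zz); uv=proj(c,np.array([[x,y,sum(zz)/2]]))[0]; m,ce=blob(mask(im),uv)
    r=fit([(c,m)],pts,(x,y),g[0]=='s'); print(key,'pred uv',uv.round(),'blob',ce.round(),'fit',r.x.round(2),'err',round(r.fun,3))
    return r
E
python3 - <<'E'
from h import *
c=eyes.camera_info('wrist'); s,p,r=pose()
print('cam off tool',r.inv().apply(np.array(c['eye'])-p).round(1),'axis tool',r.inv().apply(R.from_rotvec(c['orientation']).apply([0,0,1])).round(3))
go((628,28,150,.355),(448,-257,180,.355),(448,-257,180,-.23))
E
```

```text
cam off tool [  82.3    0.2 -143. ] axis tool [-0.32   0.001  0.947]
t 0.15 tcp [ 199.1 -539.   230.6] phi 0.354 op 85.4 F [ 0.2 -0.1 -0.7]
(628, 28, 150, 0.355) -> [23.95, -15.33, 3.25] [-0.01, -0.0, -0.01] dist 715
(448, -257, 180, 0.355) -> [13.25, -7.13, 2.04] [-0.01, -0.0, -0.01] dist 380
(448, -257, 180, -0.23) -> [13.25, -7.13, 2.04] [-0.01, 0.0, 4.18] dist 380
```

View pics/wrist0b.png

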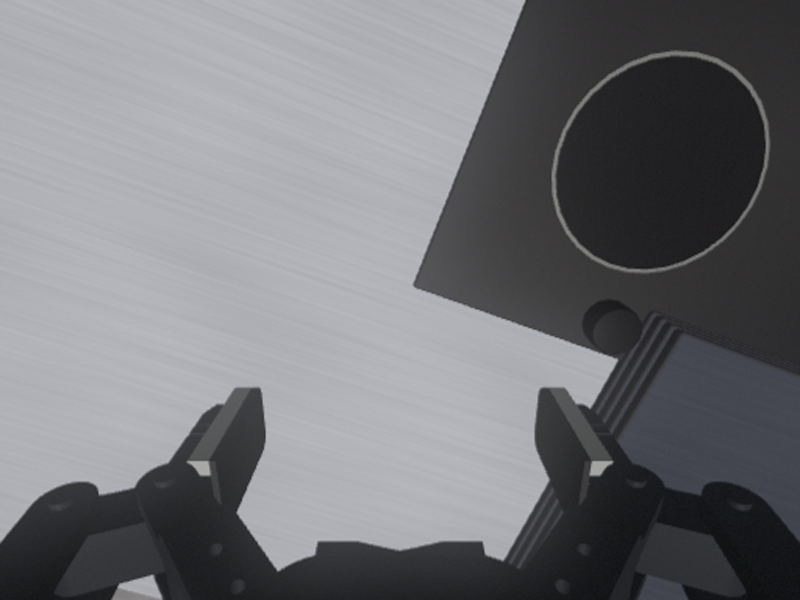

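The wrist view has the fingers at the bottom of the frame, so things under the tool sit near the image centre. I'll check the round block on the way.

>>> {"fn": "play_rows", "kwargs": {
  "moves": [
    [0,[13.25,-7.13,1.6],[0,0,0]],
    [0,[13.25,-7.13,1.6],[0,0,0]],
    [0,[13.25,-7.13,1.6],[0,0,0]],
    [0,[13.25,-7.13,1.6],[0,0,0]],
    [0,[13.25,-7.13,1.6],[0,0,0]],
    [0,[13.25,-7.13,1.6],[0,0,0]],
    [0,[13.25,-7.13,1.6],[0,0,0]],
    [0,[13.25,-7.13,1.6],[0,0,0]],
    [0,[13.25,-7.13,1.6],[0,0,0]]
  ]
}}

```text
clock: 1.27
tool_pos: [447.4, -258.7, 191.4]
orientation: [3.092, 0.55, -0.001]
contact_force: [-1.0, 0.3, 0.3]
opening: 85.7
gripper_force: 0.0
```

```bash
python3 - <<'E'
from h import *
wrist('rb',wood,'round_block',448,-257)
im=cv2.imread('pics/rb.png'); c=eyes.camera_info('wrist')
# grey floor of the recess inside the block: ellipse fit
m=wood(im[:,:,::-1].copy()).astype(np.uint8); ct,hi=cv2.findContours(m,cv2.RETR_CCOMP,cv2.CHAIN_APPROX_NONE)
k=max([i for i in range(len(ct)) if hi[0,i,3]>=0],key=lambda i:cv2.contourArea(ct[i])); e=cv2.fitEllipse(ct[k]); print(e,[ray(c,e[0],z).round(1) for z in(8,13,18)])
go((628,28,150,.355))
E
```

```text
round_block pred uv [254. 164.] blob [252. 159.] fit [ 449.35 -254.41    1.34] err 0.01
((252.06484985351562, 161.14083862304688), (58.63895797729492, 60.513790130615234), 96.32849884033203) [array([ 449.8, -254.4,    8. ]), array([ 451., -254.,   13.]), array([ 452.1, -253.7,   18. ])]
t 1.32 tcp [ 447.4 -258.8  191.4] phi 0.352 op 85.3 F [-0.4  0.  -0. ]
(628, 28, 150, 0.355) -> [10.73, -8.28, 1.65] [0.0, 0.0, -0.02] dist 341
```

View pics/rb.png

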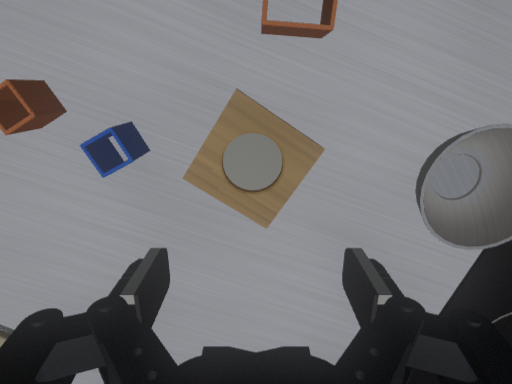

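The wrist view shows the block at (252,160), and the silhouette fit puts it at (449.5, -254.4). Now to the small round cutter.

>>> {"fn": "play_rows", "kwargs": {
  "moves": [
    [0,[10.7,-8.3,1.65],[0,0,0]],
    [0,[10.7,-8.3,1.65],[0,0,0]],
    [0,[10.7,-8.3,1.65],[0,0,0]],
    [0,[10.7,-8.3,1.65],[0,0,0]],
    [0,[10.7,-8.3,1.65],[0,0,0]],
    [0,[10.7,-8.3,1.65],[0,0,0]],
    [0,[10.7,-8.3,1.65],[0,0,0]],
    [0,[10.7,-8.3,1.65],[0,0,0]]
  ]
}}

```text
clock: 2.33
tool_pos: [626.8, 28.1, 150.0]
orientation: [3.092, 0.55, -0.001]
contact_force: [-1.1, -0.7, 0.3]
opening: 85.6
gripper_force: 0.0
```

```bash
python3 - <<'E'
from h import *
r=wrist('rs',copper,'round_small',628,28)
go((*r.x.round(1),18,.355))
E
```

```text
round_small pred uv [256. 179.] blob [255. 185.] fit [628.    28.45] err 0.232
t 2.38 tcp [626.7  28.  150.2] phi 0.352 op 85.7 F [0.3 0.3 0.6]
(np.float64(628.0), np.float64(28.4), 18, 0.355) -> [0.06, -0.0, 5.29] [0.0, 0.0, -0.02] dist 132
```

View pics/rs.png

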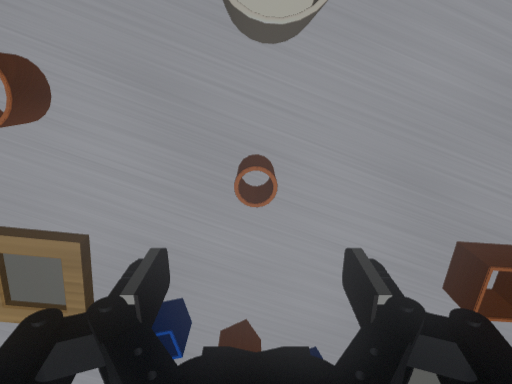

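```bash
python3 - <<'E'
from h import *
c=eyes.camera_info('wrist'); im=cv2.imread('pics/rs.png')[:,:,::-1].copy()
print(ray(c,(256,187),50).round(1), ray(c,(256,187),48).round(1))
h=cv2.cvtColor(im,cv2.COLOR_RGB2HSV); print(h[150:212:4,256].tolist()); m=copper(im); print(m[148:214:3,230:284:3].astype(int))
E
```

```text
[628.4  27.7  50. ] [627.7  27.5  48. ]
[[110, 11, 144], [11, 37, 109], [7, 87, 79], [7, 84, 79], [8, 120, 106], [8, 71, 129], [111, 13, 142], [115, 11, 141], [115, 11, 142], [3, 29, 98], [6, 89, 77], [6, 90, 79], [8, 89, 77], [6, 82, 75], [10, 129, 136], [115, 10, 146]]
[[0 0 0 0 0 0 0 0 0 0 0 0 0 0 0 0 0 0]
 [0 0 0 0 0 0 0 0 0 0 0 0 0 0 0 0 0 0]
 [0 0 0 0 0 0 0 0 0 0 0 0 0 0 0 0 0 0]
 [0 0 0 0 0 0 0 0 0 0 0 0 0 0 0 0 0 0]
 [0 0 0 0 0 0 0 0 0 0 0 0 0 0 0 0 0 0]
 [0 0 0 0 0 0 0 0 0 0 0 0 0 0 0 0 0 0]
 [0 0 0 0 0 0 0 1 1 1 1 0 0 0 0 0 0 0]
 [0 0 0 0 0 1 1 1 1 1 1 1 1 0 0 0 0 0]
 [0 0 0 0 1 1 0 0 0 0 0 0 1 1 0 0 0 0]
 [0 0 0 1 1 0 0 0 0 0 0 0 0 1 1 0 0 0]
 [0 0 1 1 0 0 0 0 0 0 0 0 0 0 1 1 0 0]
 [0 0 1 1 0 0 0 0 0 0 0 0 0 0 1 1 0 0]
 [0 0 1 0 0 0 0 0 0 0 0 0 0 0 0 1 0 0]
 [0 0 1 0 0 0 0 0 0 0 0 0 0 0 0 1 0 0]
 [0 0 1 0 0 0 0 0 0 0 0 0 0 0 0 1 0 0]
 [0 0 1 1 0 0 0 0 0 0 0 0 0 0 1 1 0 0]
 [0 0 0 1 0 0 0 0 0 0 0 0 0 1 1 0 0 0]
 [0 0 0 1 1 0 0 0 0 0 0 0 1 1 0 0 0 0]
 [0 0 0 0 0 1 1 1 0 0 1 1 1 0 0 0 0 0]
 [0 0 0 0 0 0 0 1 1 1 1 0 0 0 0 0 0 0]
 [0 0 0 0 0 0 0 0 0 0 0 0 0 0 0 0 0 0]
 [0 0 0 0 0 0 0 0 0 0 0 0 0 0 0 0 0 0]]
```

>>> {"fn": "play_rows", "kwargs": {
  "moves": [
    [0.3,[0.06,0.02,2.5],[0,0,0]],
    [0.3,[0.06,0.02,4.5],[0,0,0]],
    [0.3,[0.06,0.02,5.25],[0,0,0]],
    [0.3,[0.06,0.02,5.25],[0,0,0]],
    [1,[0.06,0.02,5.25],[0,0,0]],
    [1,[0.06,0.02,5.25],[0,0,0]],
    [1,[0.06,0.02,5.25],[0,0,0]],
    [1,[0.06,0.02,5.25],[0,0,0]],
    [1,[0.06,0.02,5.25],[0,0,0]],
    [1,[0.06,0.02,5.25],[0,0,0]]
  ]
}}

```text
clock: 3.62
tool_pos: [630.2, 29.3, 20.8]
orientation: [3.091, 0.553, 0.006]
contact_force: [-0.5, -1.9, 7.3]
opening: 35.1
gripper_force: 60.2
```

```bash
sed -i 's/>95)&(h/>60)\&(h/' h.py; python3 - <<'E'
from h import *
go((628,28,120,.355),(449.5,-254.4,120,.355))
E
```

```text
t 3.62 tcp [630.2  29.3  20.8] phi 0.354 op 35.1 F [-0.5 -1.9  7.3]
(628, 28, 120, 0.355) -> [-0.09, 0.03, -3.97] [0.02, -0.02, -0.01] dist 99
(449.5, -254.4, 120, 0.355) -> [-10.71, 8.15, -3.98] [0.02, -0.02, -0.01] dist 351
```

>>> {"fn": "play_rows", "kwargs": {
  "moves": [
    [1,[0,0,-2],[0,0,0]],
    [1,[-1,0.8,-4],[0,0,0]],
    [1,[-10.7,8.15,-4],[0,0,0]],
    [1,[-10.7,8.15,-4],[0,0,0]],
    [1,[-10.7,8.15,-4],[0,0,0]],
    [1,[-10.7,8.15,-4],[0,0,0]],
    [1,[-10.7,8.15,-4],[0,0,0]],
    [1,[-10.7,8.15,-4],[0,0,0]],
    [1,[-10.7,8.15,-4],[0,0,0]],
    [1,[-10.7,8.15,-4],[0,0,0]]
  ]
}}

```text
clock: 4.88
tool_pos: [449.1, -252.7, 118.9]
orientation: [-3.092, -0.555, -0.001]
contact_force: [-0.5, -0.0, -0.5]
opening: 35.1
gripper_force: 60.1
```

```bash
python3 - <<'E'
from h import *
go((449.5,-254.4,28.5,.355))
cv2.imwrite('pics/hold1.png',eyes.snapshot('wrist')[:,:,::-1])
E
```

```text
t 4.88 tcp [ 449.1 -252.7  118.9] phi 0.355 op 35.1 F [-0.5 -0.  -0.5]
(449.5, -254.4, 28.5, 0.355) -> [-0.01, 0.07, 3.62] [-0.0, -0.0, 0.0] dist 90
```

View pics/hold1.png

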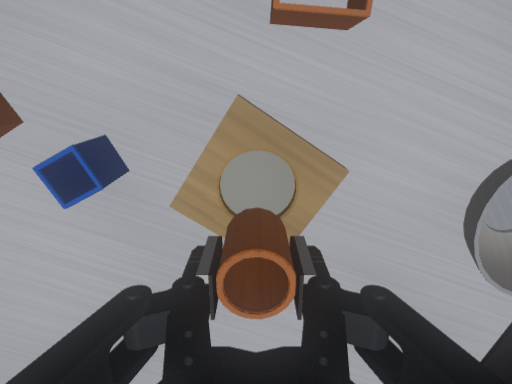

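The held small cutter is upright between the pads at (256,275), and the recess is at (257,185). Lowering it now.

>>> {"fn": "play_rows", "kwargs": {
  "moves": [
    [1,[0,0.07,2],[0,0,0]],
    [1,[0,0.07,3],[0,0,0]],
    [1,[0,0.07,3.4],[0,0,0]],
    [1,[0,0.07,3.6],[0,0,0]],
    [1,[0,0.07,3.65],[0,0,0]],
    [1,[0,0.07,3.65],[0,0,0]]
  ]
}}

```text
clock: 5.68
tool_pos: [449.8, -255.4, 28.9]
orientation: [3.092, 0.553, 0.002]
contact_force: [-0.4, 1.7, 3.2]
opening: 35.4
gripper_force: 60.4
```

>>> {"fn": "play_rows", "kwargs": {
  "moves": [
    [0.4,[0,0,0],[0,0,0]],
    [0.2,[0,0,0],[0,0,0]],
    [0,[0,0,0],[0,0,0]],
    [0,[0,0,-1],[0,0,0]],
    [0,[0,0,-3],[0,0,0]],
    [0,[0,0,-4.9],[0,0,0]],
    [0,[0,0,-4.9],[0,0,0]]
  ]
}}

```text
clock: 6.55
tool_pos: [451.5, -257.4, 154.0]
orientation: [3.086, 0.552, 0.01]
contact_force: [-0.4, 0.3, 0.1]
opening: 85.4
gripper_force: 0.0
```

```bash
python3 - <<'E'
from h import *
wrist('rs2',copper,'round_small',449.5,-254.4,z0=8,z1=58)
go((625,258.3,150,.355))
E
```

```text
round_small pred uv [250. 183.] blob [236. 176.] fit [ 470.54 -243.19] err 0.978
t 6.6 tcp [ 450.  -256.3  151.7] phi 0.354 op 85.3 F [ 1.6  0.1 -1.1]
(625, 258.3, 150, 0.355) -> [13.7, -16.88, 0.04] [0.03, -0.02, -0.01] dist 544
```

View pics/rs2.png

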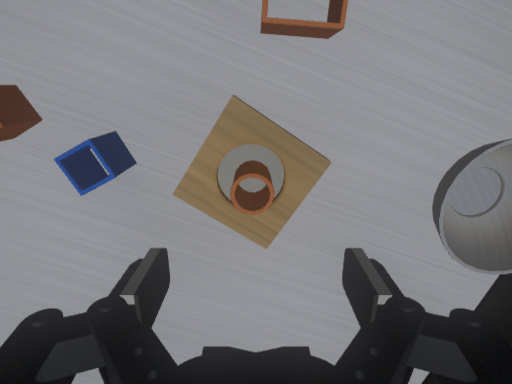

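```bash
python3 - <<'E'
from h import *
import h
c=eyes.camera_info('wrist'); im=cv2.imread('pics/rs2.png')[:,:,::-1].copy()
hh=cv2.cvtColor(im,cv2.COLOR_RGB2HSV)
m,ce=blob((hh[...,0]<10)&(hh[...,1]>95),(250,183)); ct,_=cv2.findContours((m>0).astype(np.uint8),0,1); e=cv2.fitEllipse(ct[0]); print(e,ray(c,e[0],58).round(1), hh[140:220:5,250].tolist())
E
```

```text
((296.4268493652344, 29.89253044128418), (11.307933807373047, 103.7768783569336), 94.40989685058594) [ 572.2 -242.5   58. ] [[17, 100, 127], [24, 11, 121], [30, 8, 121], [18, 10, 122], [15, 48, 107], [11, 131, 80], [12, 137, 80], [11, 153, 140], [30, 8, 122], [24, 10, 123], [25, 12, 123], [10, 135, 83], [10, 135, 81], [10, 129, 81], [10, 132, 89], [18, 102, 130]]
```

The small round cutter stands in the recess, rim at (252,194) and floor centred at (251,176). Moving on to the large round one.

>>> {"fn": "play_rows", "kwargs": {
  "moves": [
    [0,[13.7,-16.9,0.05],[0,0,0]],
    [0,[13.7,-16.9,0.05],[0,0,0]],
    [0,[13.7,-16.9,0.05],[0,0,0]],
    [0,[13.7,-16.9,0.05],[0,0,0]],
    [0,[13.7,-16.9,0.05],[0,0,0]],
    [0,[13.7,-16.9,0.05],[0,0,0]],
    [0,[13.7,-16.9,0.05],[0,0,0]],
    [0,[13.7,-16.9,0.05],[0,0,0]],
    [0,[13.7,-16.9,0.05],[0,0,0]],
    [0,[13.7,-16.9,0.05],[0,0,0]],
    [0,[13.7,-16.9,0.05],[0,0,0]],
    [0,[13.7,-16.9,0.05],[0,0,0]]
  ]
}}

```text
clock: 8.1
tool_pos: [623.3, 257.9, 148.1]
orientation: [3.092, 0.551, -0.003]
contact_force: [0.8, 0.4, -0.9]
opening: 85.4
gripper_force: 0.0
```

```bash
python3 - <<'E'
from h import *
c=eyes.camera_info('wrist')
r=wrist('rl',copper,'round_large',625,258)
go((*r.x.round(1),18,.355))
E
```

```text
round_large pred uv [256. 179.] blob [255. 185.] fit [626.   258.59] err 0.022
t 8.15 tcp [623.6 257.9 148.5] phi 0.352 op 85.3 F [-0.1 -0.6 -0.2]
(np.float64(626.0), np.float64(258.6), 18, 0.355) -> [0.11, 0.01, 5.22] [0.0, 0.01, -0.02] dist 131
```

>>> {"fn": "play_rows", "kwargs": {
  "moves": [
    [0,[0.11,0.02,2.5],[0,0,0]],
    [0,[0.11,0.02,4.3],[0,0,0]],
    [0,[0.11,0.02,5.2],[0,0,0]],
    [0,[0.11,0.02,5.2],[0,0,0]],
    [1,[0.11,0.02,5.2],[0,0,0]],
    [1,[0.11,0.02,5.2],[0,0,0]],
    [1,[0.11,0.02,5.2],[0,0,0]],
    [1,[0.11,0.02,5.2],[0,0,0]],
    [1,[0.11,0.02,5.2],[0,0,0]]
  ]
}}

```text
clock: 9.28
tool_pos: [628.5, 260.2, 21.3]
orientation: [3.093, 0.553, 0.007]
contact_force: [0.2, -1.4, 6.6]
opening: 58.1
gripper_force: 64.6
```

```bash
python3 - <<'E'
from h import *
go((626,258.6,140,.355),(449.5,-254.4,140,.355))
E
```

```text
t 9.28 tcp [628.5 260.2  21.3] phi 0.354 op 58.1 F [ 0.2 -1.4  6.6]
(626, 258.6, 140, 0.355) -> [-0.09, 0.03, -4.75] [0.01, -0.03, -0.01] dist 119
(449.5, -254.4, 140, 0.355) -> [-13.83, 16.83, -4.8] [0.01, -0.03, -0.01] dist 558
```

>>> {"fn": "play_rows", "kwargs": {
  "moves": [
    [1,[0,0,-2],[0,0,0]],
    [1,[-0.5,0.6,-4],[0,0,0]],
    [1,[-13.7,16.9,-4.8],[0,0,0]],
    [1,[-13.7,16.9,-4.8],[0,0,0]],
    [1,[-13.7,16.9,-4.8],[0,0,0]],
    [1,[-13.7,16.9,-4.8],[0,0,0]],
    [1,[-13.7,16.9,-4.8],[0,0,0]],
    [1,[-13.7,16.9,-4.8],[0,0,0]],
    [1,[-13.7,16.9,-4.8],[0,0,0]],
    [1,[-13.7,16.9,-4.8],[0,0,0]],
    [1,[-13.7,16.9,-4.8],[0,0,0]],
    [1,[-13.7,16.9,-4.8],[0,0,0]]
  ]
}}

```text
clock: 10.78
tool_pos: [451.4, -256.8, 139.3]
orientation: [3.093, 0.547, 0.001]
contact_force: [-0.0, 0.1, -0.2]
opening: 58.1
gripper_force: 64.5
```

>>> {"fn": "play_rows", "kwargs": {
  "moves": [
    [1,[0,0,0],[0,0,0]],
    [1,[0,0,0],[0,0,0]],
    [1,[0,0,0],[0,0,0]]
  ]
}}

```text
clock: 11.15
tool_pos: [452.2, -254.0, 138.8]
orientation: [-3.092, -0.555, -0.0]
contact_force: [-0.3, -0.7, -0.6]
opening: 58.4
gripper_force: 64.5
```

```bash
python3 - <<'E'
from h import *
go((449.5,-254.4,28.5,.355))
s,p,r=pose(); c=eyes.camera_info('wrist'); im=eyes.snapshot('wrist'); cv2.imwrite('pics/hold2.png',im[:,:,::-1])
# expected outline of the rim if centred on the TCP
for z in (p[2]-18,p[2]+32):
    print(z.round(), proj(c,p*[1,1,0]+outline('r',60,z,z+.1)[[0,10,20,29]]@np.eye(3)).round(0).tolist())
E
```

```text
t 11.15 tcp [ 452.2 -254.   138.8] phi 0.355 op 58.4 F [-0.3 -0.7 -0.6]
(449.5, -254.4, 28.5, 0.355) -> [-0.11, -0.02, 4.41] [-0.0, -0.0, 0.0] dist 110
121.0 [[274.0, 188.0], [206.0, 219.0], [242.0, 276.0], [301.0, 251.0]]
171.0 [[281.0, 228.0], [187.0, 268.0], [237.0, 340.0], [317.0, 309.0]]
```

View pics/hold2.png

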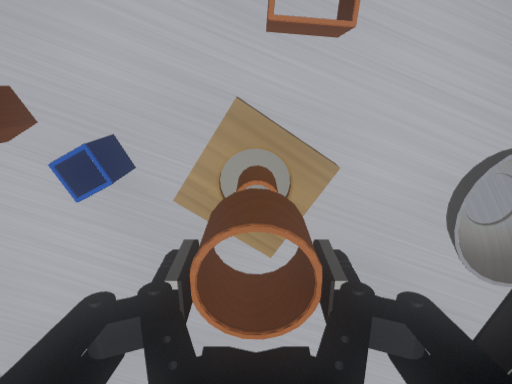

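```bash
cat >> h.py <<'E'
def held(fn,kind,w,phi):
    """tool-frame offset (x,y) and underside height below TCP of the held cutter, from the wrist picture"""
    s,p,r=pose(); c=eyes.camera_info('wrist'); im=cv2.imread(f'pics/{fn}.png')[:,:,::-1].copy()
    h=cv2.cvtColor(im,cv2.COLOR_RGB2HSV); best=None
    mk=((h[...,0]<14)&(h[...,1]>115)&(h[...,2]<250)).astype(np.uint8); mk[:190]=0
    mk=cv2.morphologyEx(mk,cv2.MORPH_OPEN,np.ones((3,3))); m,ce=blob(mk,(256,265))
    m[:200]=0
    def f(q):
        P=outline(kind,w,-q[2],50-q[2])+[q[0],q[1],0]; P[:,2]*=-1
        P=r.apply(P)+p; hu=cv2.convexHull(((proj(c,P)+.5)*S).astype(np.float32)).astype(np.int32)
        s=np.zeros((384*S,512*S),np.uint8); cv2.fillPoly(s,[hu],1); s=cv2.resize(s.astype(np.float32),(512,384),interpolation=cv2.INTER_AREA); s[:200]=0
        return 1-np.minimum(s,m).sum()/np.maximum(s,m).sum()
    o=minimize(f,[0,0,18],method='Nelder-Mead',options=dict(initial_simplex=[[0,0,18],[5,0,18],[0,4,18],[0,0,24]],xatol=.05,fatol=1e-4,maxiter=150))
    print('held dx,dy,below TCP',o.x.round(2),round(o.fun,3)); cv2.imwrite(f'pics/{fn}_m.png',m*255); return o.x
E
python3 - <<'E'
from h import *
held('hold2','r',60,.355)
E
```

```text
held dx,dy,below TCP [-2.52  0.42 22.15] 0.013[ WARN:0@0.527] global loadsave.cpp:1063 imwrite_ Unsupported depth image for selected encoder is fallbacked to CV_8U.
```

>>> {"fn": "play_rows", "kwargs": {
  "moves": [
    [1,[0,0,1.5],[0,0,0]],
    [1,[0,0,2.8],[0,0,0]],
    [1,[0,0,3.6],[0,0,0]],
    [1,[0,0,3.6],[0,0,0]],
    [1,[0,0,3.6],[0,0,0]]
  ]
}}

```text
clock: 11.82
tool_pos: [452.6, -255.3, 49.5]
orientation: [3.091, 0.553, 0.001]
contact_force: [-0.2, -0.4, -0.0]
opening: 58.0
gripper_force: 64.5
```

```bash
python3 - <<'E'
from h import *
go((451.9,-253.5,29.5,.355))
E
```

```text
t 11.82 tcp [ 452.6 -255.3   49.5] phi 0.354 op 58.0 F [-0.2 -0.4 -0. ]
(451.9, -253.5, 29.5, 0.355) -> [-0.0, -0.08, 0.8] [0.01, -0.01, -0.01] dist 20
```

>>> {"fn": "play_rows", "kwargs": {
  "moves": [
    [1,[0,-0.06,0.3],[0,0,0]],
    [1,[0,-0.06,0.5],[0,0,0]],
    [1,[0,-0.06,0.7],[0,0,0]],
    [1,[0,-0.06,0.8],[0,0,0]],
    [1,[0,-0.06,0.85],[0,0,0]],
    [1,[0,-0.06,0.85],[0,0,0]]
  ]
}}

```text
clock: 12.58
tool_pos: [451.0, -253.5, 29.2]
orientation: [3.092, 0.553, -0.0]
contact_force: [-3.0, 2.0, 13.9]
opening: 58.4
gripper_force: 66.0
```

>>> {"fn": "play_rows", "kwargs": {
  "moves": [
    [0.8,[0,0,-0.05],[0,0,0]],
    [0.3,[0,0,-0.05],[0,0,0]],
    [0,[0,0,-0.05],[0,0,0]],
    [0,[0,0,-0.05],[0,0,0]],
    [0,[0,0,-1],[0,0,0]],
    [0,[0,0,-3],[0,0,0]],
    [0,[0,0,-4.9],[0,0,0]],
    [0,[0,0,-4.9],[0,0,0]],
    [0,[0,0,-4.9],[0,0,0]]
  ]
}}

```text
clock: 13.7
tool_pos: [450.8, -253.3, 149.5]
orientation: [-3.092, -0.553, 0.001]
contact_force: [-0.3, 0.4, -0.2]
opening: 85.7
gripper_force: 0.0
```

```bash
python3 - <<'E'
from h import *
cv2.imwrite('pics/placed2.png',eyes.snapshot('wrist')[:,:,::-1])
go((428,-27,150,.63),(428,-27,150,1.1))
E
```

```text
t 13.75 tcp [ 450.4 -253.   148.8] phi 0.354 op 85.6 F [-1.1  0.4 -0.5]
(428, -27, 150, 0.63) -> [2.29, -8.79, -0.03] [-0.02, 0.01, -1.98] dist 227
(428, -27, 150, 1.1) -> [2.29, -8.79, -0.03] [-0.02, 0.0, -5.34] dist 227
```

View pics/placed2.png

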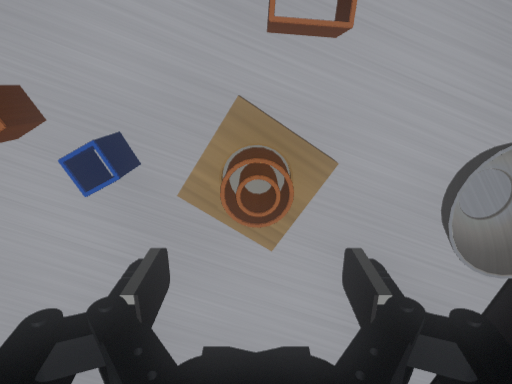

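Both round cutters are nested concentrically, rims centred at (257,194). Now the small square one.

>>> {"fn": "play_rows", "kwargs": {
  "moves": [
    [0,[2.3,-8.8,0],[0,0,-1]],
    [0,[2.3,-8.8,0],[0,0,-2]],
    [0,[2.3,-8.8,0],[0,0,-2]],
    [0,[2.3,-8.8,0],[0,0,-2]],
    [0,[2.3,-8.8,0],[0,0,-2]],
    [0,[2.3,-8.8,0],[0,0,-2]],
    [0,[2.3,-8.8,0],[0,0,-2]]
  ]
}}

```text
clock: 14.62
tool_pos: [429.2, -28.4, 149.5]
orientation: [-2.986, -0.976, 0.001]
contact_force: [0.1, 0.4, 0.3]
opening: 85.5
gripper_force: 0.0
```

```bash
python3 - <<'E'
from h import *
r=wrist('ss',copper,'square_small',428,-27)
go((r.x[0],r.x[1],20,r.x[2]))
E
```

```text
square_small pred uv [253. 180.] blob [251. 182.] fit [428.79 -25.75  -0.7 ] err 0.024
t 14.68 tcp [429.2 -28.4 149.7] phi 0.631 op 85.4 F [-0.3 -0.3 -0.6]
(np.float64(428.79028236911773), np.float64(-25.746527154932636), 20, np.float64(-0.6965099228528182)) -> [0.05, -0.1, 5.19] [0.0, 0.0, 9.51] dist 130
```

View pics/ss.png

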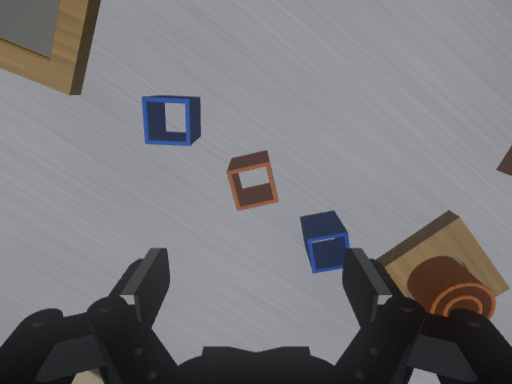

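>>> {"fn": "play_rows", "kwargs": {
  "moves": [
    [0.3,[0,-0.1,1.5],[0,0,-1]],
    [0.3,[0,-0.1,3],[0,0,-1.74]],
    [0.3,[0,-0.1,4.3],[0,0,-1.74]],
    [0.3,[0,-0.1,5.2],[0,0,-1.74]],
    [0.3,[0,-0.1,5.2],[0,0,-1.74]],
    [0.3,[0,-0.1,5.2],[0,0,-1.74]]
  ]
}}

```text
clock: 15.42
tool_pos: [428.3, -26.0, 20.6]
orientation: [2.845, 1.331, 0.001]
contact_force: [0.6, 0.4, 0.2]
opening: 59.4
gripper_force: 0.0
```

>>> {"fn": "play_rows", "kwargs": {
  "moves": [
    [1,[0,0,0],[0,0,0]],
    [1,[0,0,0],[0,0,0]],
    [1,[0,0,0],[0,0,0]],
    [1,[0,0,0],[0,0,0]],
    [1,[0,0,0],[0,0,0]]
  ]
}}

```text
clock: 16.05
tool_pos: [428.5, -25.6, 21.2]
orientation: [2.843, 1.332, 0.003]
contact_force: [0.3, -0.8, 6.4]
opening: 34.8
gripper_force: 59.8
```

```bash
python3 - <<'E'
from h import *
go((428.8,-25.7,160,.874),(433.5,211,160,.23),(433.5,140,190,.23))
E
```

```text
t 16.05 tcp [428.5 -25.6  21.2] phi 0.876 op 34.8 F [ 0.3 -0.8  6.4]
(428.8, -25.7, 160, 0.874) -> [0.01, 0.02, -5.55] [0.02, -0.01, 0.02] dist 139
(433.5, 211, 160, 0.23) -> [7.41, -5.89, -5.56] [0.02, -0.01, 4.63] dist 274
(433.5, 140, 190, 0.23) -> [5.22, -4.07, -6.76] [0.02, -0.01, 4.63] dist 237
```

>>> {"fn": "play_rows", "kwargs": {
  "moves": [
    [1,[0,0,-2],[0,0,0]],
    [1,[0,0,-4],[0,0,0]],
    [1,[5.15,-7.6,-5.5],[0,0,1]],
    [1,[5.15,-7.6,-5.5],[0,0,2]],
    [1,[5.15,-7.6,-5.5],[0,0,3]],
    [1,[5.15,-7.6,-5.5],[0,0,4]],
    [1,[5.15,-7.6,-5.5],[0,0,4.63]],
    [1,[5.15,-7.6,-5.5],[0,0,4.63]],
    [1,[5.15,-7.6,-5.5],[0,0,4.63]],
    [1,[5.15,-7.6,-5.5],[0,0,4.63]],
    [1,[5.15,-7.6,-5.5],[0,0,4.63]]
  ]
}}

```text
clock: 17.42
tool_pos: [364.2, 194.7, 157.4]
orientation: [3.121, 0.358, -0.0]
contact_force: [0.4, 0.5, -0.9]
opening: 34.9
gripper_force: 60.2
```

```bash
python3 - <<'E'
from h import *
r=wrist('sb',wood,'square_block',433.5,211)
x,y,a=r.x; go((x,y,100,a),(x,y,29,a))
E
```

```text
square_block pred uv [255.  99.] blob [254.  90.] fit [4.3481e+02 2.1156e+02 2.4000e-01] err 0.008
t 17.48 tcp [364.2 194.8 157.4] phi 0.229 op 35.2 F [0.7 0.6 0.1]
(np.float64(434.8062889781689), np.float64(211.5557539767321), 100, np.float64(0.2421289481748381)) -> [2.9, -0.01, 2.3] [0.0, 0.0, -0.1] dist 93
(np.float64(434.8062889781689), np.float64(211.5557539767321), 29, np.float64(0.2421289481748381)) -> [2.9, -0.01, 5.14] [0.0, 0.0, -0.1] dist 148
```

View pics/sb.png

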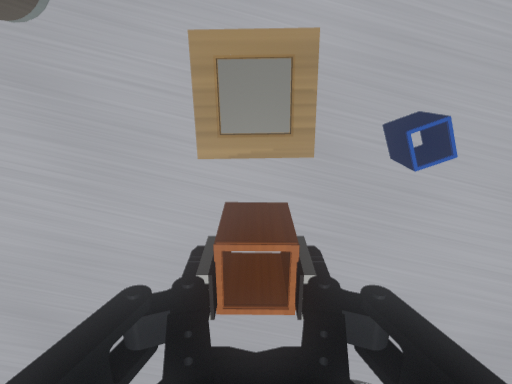

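The wrist view shows the square block at (255,94), and the held small square cutter at (256,255) is aligned with it. Placing it.

>>> {"fn": "play_rows", "kwargs": {
  "moves": [
    [1,[2.9,0,1],[0,0,-0.1]],
    [1,[2.9,0,2.3],[0,0,-0.1]],
    [1,[2.9,0,3.5],[0,0,-0.1]],
    [1,[2.9,0,4.3],[0,0,-0.1]],
    [1,[2.9,0,4.7],[0,0,-0.1]],
    [1,[2.9,0,4.9],[0,0,-0.1]],
    [1,[2.9,0,5.05],[0,0,-0.1]],
    [1,[2.9,0,5.15],[0,0,-0.1]],
    [1,[2.9,0,5.18],[0,0,-0.1]],
    [1,[2.9,0,5.18],[0,0,-0.1]]
  ]
}}

```text
clock: 18.73
tool_pos: [435.1, 211.9, 29.2]
orientation: [-3.118, -0.382, -0.003]
contact_force: [-1.1, -1.0, 5.0]
opening: 35.3
gripper_force: 61.2
```

>>> {"fn": "play_rows", "kwargs": {
  "moves": [
    [0.8,[0,0,-0.05],[0,0,0]],
    [0.3,[0,0,-0.05],[0,0,0]],
    [0,[0,0,-0.05],[0,0,0]],
    [0,[0,0,-0.05],[0,0,0]],
    [0,[0,0,-1],[0,0,0]],
    [0,[0,0,-3],[0,0,0]],
    [0,[0,0,-4.9],[0,0,0]],
    [0,[0,0,-4.9],[0,0,0]],
    [0,[0,0,-4.9],[0,0,0]]
  ]
}}

```text
clock: 19.85
tool_pos: [434.0, 211.5, 150.0]
orientation: [3.118, 0.382, -0.001]
contact_force: [0.1, -0.4, -0.5]
opening: 85.7
gripper_force: 0.0
```

```bash
python3 - <<'E'
from h import *
cv2.imwrite('pics/placed3.png',eyes.snapshot('wrist')[:,:,::-1])
go((609,-240,150,.242))
E
```

```text
t 19.9 tcp [433.6 211.4 149.4] phi 0.243 op 85.0 F [-0.2 -0.   0.4]
(609, -240, 150, 0.242) -> [2.46, 19.21, -0.03] [0.0, 0.02, 0.01] dist 484
```

View pics/placed3.png

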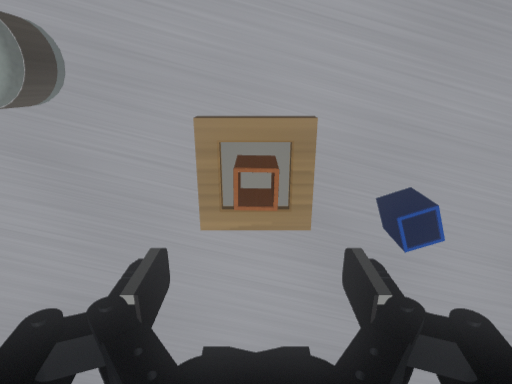

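The small square cutter stands centred and parallel in its recess at (256,185). Last, the large square one.

>>> {"fn": "play_rows", "kwargs": {
  "moves": [
    [0,[2.45,19.2,0],[0,0,0]],
    [0,[2.45,19.2,0],[0,0,0]],
    [0,[2.45,19.2,0],[0,0,0]],
    [0,[2.45,19.2,0],[0,0,0]],
    [0,[2.45,19.2,0],[0,0,0]],
    [0,[2.45,19.2,0],[0,0,0]],
    [0,[2.45,19.2,0],[0,0,0]],
    [0,[2.45,19.2,0],[0,0,0]],
    [0,[2.45,19.2,0],[0,0,0]],
    [0,[2.45,19.2,0],[0,0,0]],
    [0,[2.45,19.2,0],[0,0,0]]
  ]
}}

```text
clock: 21.28
tool_pos: [609.0, -237.7, 149.8]
orientation: [-3.117, -0.383, 0.003]
contact_force: [0.1, -0.7, -0.3]
opening: 85.6
gripper_force: 0.0
```

```bash
python3 - <<'E'
from h import *
r=wrist('sl',copper,'square_large',609,-240)
go((r.x[0],r.x[1],20,r.x[2]))
E
```

```text
square_large pred uv [258. 181.] blob [256. 185.] fit [ 6.0905e+02 -2.3899e+02  2.8000e-01] err 0.013
t 21.32 tcp [ 609.2 -237.8  150.2] phi 0.245 op 85.5 F [0.4 0.6 0.5]
(np.float64(609.0536025682163), np.float64(-238.99448692924108), 20, np.float64(0.2837621752261493)) -> [-0.01, 0.05, 5.21] [-0.01, 0.01, -0.28] dist 130
```

>>> {"fn": "play_rows", "kwargs": {
  "moves": [
    [0,[0,0.05,2],[0,0,-0.28]],
    [0,[0,0.05,4],[0,0,-0.28]],
    [0,[0,0.05,5.2],[0,0,-0.28]],
    [0,[0,0.05,5.2],[0,0,-0.28]],
    [0,[0,0.05,5.2],[0,0,-0.28]],
    [0,[0,0.05,5.2],[0,0,-0.28]]
  ]
}}

```text
clock: 22.08
tool_pos: [611.5, -241.0, 22.8]
orientation: [3.108, 0.443, 0.005]
contact_force: [0.2, -0.4, 0.2]
opening: 85.1
gripper_force: 0.0
```

>>> {"fn": "play_rows", "kwargs": {
  "moves": [
    [1,[0,0,0],[0,0,0]],
    [1,[0,0,0],[0,0,0]],
    [1,[0,0,0],[0,0,0]],
    [1,[0,0,0],[0,0,0]],
    [1,[0,0,0],[0,0,0]]
  ]
}}

```text
clock: 22.7
tool_pos: [610.9, -240.9, 22.0]
orientation: [3.109, 0.442, 0.003]
contact_force: [-0.8, 0.8, 6.3]
opening: 58.8
gripper_force: 66.3
```

```bash
python3 - <<'E'
from h import *
go((434.8,211.6,140,.242))
E
```

```text
t 22.7 tcp [ 610.9 -240.9   22. ] phi 0.282 op 58.8 F [-0.8  0.8  6.3]
(434.8, 211.6, 140, 0.242) -> [-1.71, -19.34, -4.75] [0.01, -0.01, 0.29] dist 500
```

>>> {"fn": "play_rows", "kwargs": {
  "moves": [
    [1,[0,0,-2],[0,0,0]],
    [1,[0,-0.5,-4],[0,0,0.29]],
    [1,[-1.67,-19.34,-4.75],[0,0,0.29]],
    [1,[-1.67,-19.34,-4.75],[0,0,0.29]],
    [1,[-1.67,-19.34,-4.75],[0,0,0.29]],
    [1,[-1.67,-19.34,-4.75],[0,0,0.29]],
    [1,[-1.67,-19.34,-4.75],[0,0,0.29]],
    [1,[-1.67,-19.34,-4.75],[0,0,0.29]],
    [1,[-1.67,-19.34,-4.75],[0,0,0.29]],
    [1,[-1.67,-19.34,-4.75],[0,0,0.29]],
    [1,[-1.67,-19.34,-4.75],[0,0,0.29]],
    [1,[-1.67,-19.34,-4.75],[0,0,0.29]]
  ]
}}

```text
clock: 24.2
tool_pos: [435.3, 211.7, 139.2]
orientation: [3.118, 0.38, 0.0]
contact_force: [0.1, 0.0, -1.3]
opening: 59.3
gripper_force: 65.5
```

>>> {"fn": "play_rows", "kwargs": {
  "moves": [
    [1,[0,0,0],[0,0,0]],
    [1,[0,0,0],[0,0,0]],
    [1,[0,0,0],[0,0,0]]
  ]
}}

```text
clock: 24.58
tool_pos: [435.5, 211.5, 139.2]
orientation: [3.119, 0.377, -0.0]
contact_force: [-0.1, -0.4, -1.1]
opening: 58.9
gripper_force: 65.5
```

```bash
python3 - <<'E' 2>/dev/null
from h import *
go((436,211.9,50,.242),(436,211.9,30,.242))
cv2.imwrite('pics/hold4.png',eyes.snapshot('wrist')[:,:,::-1]); held('hold4','s',60,.242)
E
```

```text
t 24.57 tcp [435.5 211.5 139.2] phi 0.241 op 58.9 F [-0.1 -0.4 -1.1]
(436, 211.9, 50, 0.242) -> [0.02, -0.01, 3.57] [0.0, 0.0, -0.01] dist 89
(436, 211.9, 30, 0.242) -> [0.02, -0.01, 4.37] [0.0, 0.0, -0.01] dist 109
held dx,dy,below TCP [-0.4   0.28 22.1 ] 0.012
```

View pics/hold4.png

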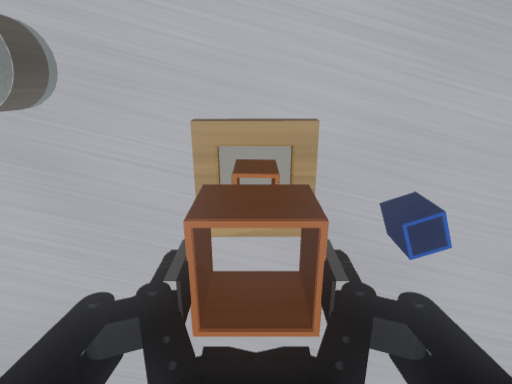

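The large square cutter is held straight at (256,265) over the block. Lowering it.

>>> {"fn": "play_rows", "kwargs": {
  "moves": [
    [1,[0,0,1.5],[0,0,0]],
    [1,[0,0,2.8],[0,0,0]],
    [1,[0,0,3.5],[0,0,0]],
    [1,[0,0,3.5],[0,0,0]],
    [1,[0,0,3.5],[0,0,0]]
  ]
}}

```text
clock: 25.25
tool_pos: [435.9, 212.3, 52.4]
orientation: [-3.118, -0.379, -0.002]
contact_force: [0.5, 0.4, -1.2]
opening: 59.0
gripper_force: 65.5
```

```bash
python3 - <<'E'
from h import *
go((435.6,211.8,30,.242))
E
```

```text
t 25.25 tcp [435.9 212.3  52.4] phi 0.242 op 59.0 F [ 0.5  0.4 -1.2]
(435.6, 211.8, 30, 0.242) -> [-0.02, 0.01, 0.9] [0.0, -0.01, 0.0] dist 22
```

>>> {"fn": "play_rows", "kwargs": {
  "moves": [
    [1,[-0.01,0.01,0.3],[0,0,0]],
    [1,[-0.01,0.01,0.5],[0,0,0]],
    [1,[-0.01,0.01,0.7],[0,0,0]],
    [1,[-0.01,0.01,0.85],[0,0,0]],
    [1,[-0.01,0.01,0.95],[0,0,0]],
    [1,[-0.01,0.01,0.95],[0,0,0]]
  ]
}}

```text
clock: 26.0
tool_pos: [434.9, 211.8, 30.0]
orientation: [3.118, 0.38, 0.001]
contact_force: [-5.5, -2.2, 17.1]
opening: 58.9
gripper_force: 67.7
```

>>> {"fn": "play_rows", "kwargs": {
  "moves": [
    [0.8,[0,0,-0.05],[0,0,0]],
    [0.3,[0,0,-0.05],[0,0,0]],
    [0,[0,0,-0.05],[0,0,0]],
    [0,[0,0,-0.05],[0,0,0]],
    [0,[0,0,-1],[0,0,0]],
    [0,[0,0,-3],[0,0,0]],
    [0,[0,0,-4.9],[0,0,0]],
    [0,[0,0,-4.9],[0,0,0]],
    [0,[0,0,-4.9],[0,0,0]]
  ]
}}

```text
clock: 27.12
tool_pos: [434.5, 211.6, 149.9]
orientation: [3.118, 0.379, -0.002]
contact_force: [0.0, 0.4, -0.3]
opening: 85.2
gripper_force: 0.0
```

```bash
python3 - <<'E'
from h import *
cv2.imwrite('pics/placed4.png',eyes.snapshot('wrist')[:,:,::-1])
E
```

```text
(no output)
```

View pics/placed4.png

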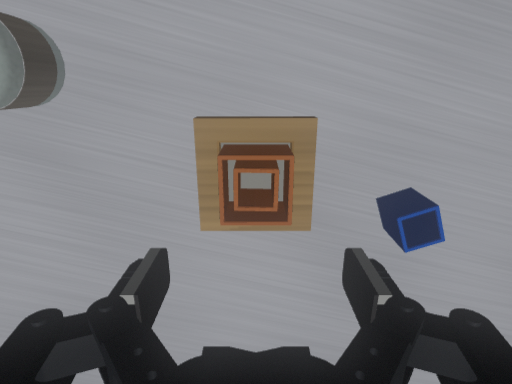

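Both square cutters are nested: large rim centred at (256,190), small at (256,186). I'll check the large one's height numerically, since it could be resting on an edge.

```bash
python3 - <<'E'
from h import *
c=eyes.camera_info('wrist'); im=cv2.imread('pics/placed4.png')[:,:,::-1].copy(); hh=cv2.cvtColor(im,cv2.COLOR_RGB2HSV)
print(hh[140:236:3,246].tolist())
m=((hh[...,0]<13)&(hh[...,1]>118)).astype(np.uint8); m=cv2.morphologyEx(m,cv2.MORPH_OPEN,np.ones((2,2)))
sub=np.zeros_like(m); sub[135:240,205:305]=m[135:240,205:305]; m,ce=blob(sub,(256,188)); ys,xs=np.where(m>0); print(xs.min(),xs.max(),ys.min(),ys.max())
for z in (8,10,13,18):
    r=fit([(c,m)],outline('s',60,max(z,18),z+50),(434.8,211.6),True); print(z,r.x.round(2),round(r.fun,4))
E
```

```text
[[18, 105, 133], [24, 21, 123], [11, 126, 81], [11, 128, 82], [11, 134, 80], [11, 151, 110], [11, 149, 140], [10, 134, 80], [10, 137, 80], [10, 136, 77], [12, 154, 141], [14, 26, 128], [25, 12, 125], [24, 10, 125], [24, 10, 125], [25, 12, 126], [13, 58, 101], [10, 137, 80], [10, 134, 80], [9, 128, 80], [10, 129, 79], [10, 131, 80], [10, 142, 95], [11, 146, 143], [10, 123, 81], [9, 120, 81], [9, 114, 83], [9, 129, 101], [11, 138, 142], [17, 95, 134], [17, 72, 135], [114, 8, 154]]
219 294 147 225
8 [4.3404e+02 2.1017e+02 2.4000e-01] 0.0168
10 [434.04 210.25   1.81] 0.0267
13 [434.17 210.34   1.81] 0.0502
18 [4.3406e+02 2.0998e+02 2.4000e-01] 0.0968
```

Best fit is z = 8 mm, so it is on the floor, and about 1.5 mm off centre. Handing in.

```bash
python3 -c "
from bench import finish_job; print(finish_job())"
```

```text
the job is handed in; nothing more can be done
None
```

All four cutters are upright on their recess floors, each small one inside its large one, and the job was handed in at about 27 s; the hand-in gave no verdict, and my last pictures show them all seated and released.

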